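Catch the nozzle cartridge as the ejector pops it

ROBOT

A 7-joint arm with a two-finger parallel gripper is mounted at the origin on the work surface. World frame = base frame: x ahead of the robot, y to its left, z up, the work surface at z = 0. Lengths are in m, angles in rad, forces in N, time in s.
With the tool pointing down it reaches from about 0.35 to 0.9 m from the base axis. Payload 8.1 kg.
Tool frame: the origin (TCP) lies at the very end of the fingers, on their centre line; the grasp point (between the pads) lies 19 mm behind it (grasp_offset is the distance from the TCP to the grasp point, in m); z points along the fingers, y is the line along which they close (so a half turn about z gives the same grasp; the last joint's range is limited). The gripper opens to 92 mm and grips with 3 to 60 N. Pads are 19 mm wide; open, the fingers measure 130 mm over their backs; the gripper's body (75 mm by 190 mm) begins 47 mm behind the grasp point.
Start: joints at [-1.451, 0.434, 0.025, 1.573, -0.012, 1.134, -0.075], TCP at [0.138, 0.61, 0.227] pointing down, gripper open.
Joint ranges: [-2.62, 2.62], [-0.44, 2.09], [-1.27, 1.32], [0.08, 2.57], [-1.32, 4.46], [0.12, 2], [-2.74, 2.74]. Speed limits (rad/s): [2.22, 2.22, 3.01, 3.01, 3.14, 3.14, 3.14].

INTERFACE

Orientations are given as a rotation vector (axis times angle).
In Python, from cell import observe, get_image, camera_params, sign_off, silhouettes, grasp_offset gives the robot as it stands. The module is installed in compiled form; this text tells all that it offers.
- The arm moves only by the tool jog_arm, never from a script. Its argument "motion" is a list that holds one entry, the list of rows, each a list of 7 numbers: the shift along the tool's x, y, z in m, then the turn, a rotation vector about the tool's x, y, z in rad, then the closure, from -1 (fully open) to 1 (shut), so that 0 is half open. In form: [[[dx, dy, dz, wx, wy, wz, hand], ...]]. A call has 1 to 10 rows; each row is the pose to reach, as a shift and turn from the pose commanded when the call began, along the tool's axes at that moment; what a row does not reach only later rows make up. A row lasts 1/12 s, in which the tool goes at most 41.7 mm and 7.16 degrees, less where a joint would pass 70% of its speed; a pose out of reach is approached as far as the arm can. A call with a gripper value outside its range is refused whole. The fingers move at their own pace and stop on an object; "force" is the grip in N (left out, the last holds). Time passes only in rows, so rows that repeat a pose let the fingers close. It gives the time, the measured TCP pose, the force, the opening and the grip force at its end, in the units of the state.
- observe(): the state, without advancing time (a new reading comes with each control period).
- get_image(name): name is "scene" or "top" or "wrist"; returns the picture (480x640x3 uint8, red, green, blue); there is no depth.
- camera_params(name): a dict with "vertical_fov" (degrees; the focal length in pixels is half the picture's height over the tangent of half this angle, whatever the lens; pixels are square), "cx", "cy" (the principal point, pixels), "T" (4x4, takes a point from camera to world coordinates). Camera axes: x right, y down, z forward; pixel columns grow to the right and rows downward; lengths in m; the calibration is good to about 2 mm. A picture is of the moment at which its call begins: read the wrist's pose just before it. camera_params takes no time and is no camera call; for the wrist camera it gives the pose at the moment of the call.
- sign_off(): hands the job in; it is judged then, once.
Trained networks look in the newest picture that a camera, given by its name, has taken for a name from the list of things; names that differ only in an ending like _2 or _b are one class to them, and where a whole thing is asked for, a point or a joint stands for the part that bears it (a point fixed in the world has none). Each returns a list of dicts, best first, with "p" (0 to 1); they miss things now and then, are a little off and sometimes report something else, mostly with a low value. They report only what shows in the picture. A call takes as long as a camera call. They do not tell look-alikes from the thing itself.
- silhouettes(query, camera): "mask" (480x640 bool, what is visible of it) and "pixel" ([column, row] in pixels, amid what is visible of it).
The state is a dict: "clock": time; "joints": joint angles; "dq": joint speeds; "joint_efforts": joint torques, N m; "position": TCP position; "ee_rot": TCP orientation; "force": force on the tool from outside, world axes, zero at the start; "ft_torque": the same for the moment, N m; "width": opening from 0.0 (shut) to 1.0 (fully open); "gripper_force": force on a finger pad.
Only numpy, scipy, OpenCV 4.12 (cv2) and the standard library are available. Lean on these libraries where they do the work, as an engineer would, in place of code of your own. Each camera call takes 0.05 s, during which the arm holds its last target. There are 200 camera calls.

TASK

On the ejector fixture on the test bench, press the black paddle fully down with one finger so that the steel nozzle cartridge pops up out of its socket, and stop it with the other finger on the sloping slide, clear of the socket, before it can slide off the foot into the catch tray. Do not grip or lift the cartridge, and leave the things around the fixture alone. Finish while holding: one finger still keeping the paddle down, the other still holding the cartridge back on the slide.

Things in the scene. Friction and masses are not known exactly. Their poses are not given: they have to be found in the camera images.
- slide: Straight, smooth aluminium slide of the fixture, fixed, tilted 24 degrees. Origin: middle of its floor at the upper end, 75 mm above the bench, at the socket's edge (sill). x points downhill along the floor, y level across, towards the paddle, z out of the floor. Flat floor: x = 0 to 120 mm, y = -22 to 22 mm; side walls 4 mm thick, 8 mm high above the floor.
- socket (a point): Middle of the socket's mouth, at floor level, 18 mm uphill of the sill; axes as the slide. Socket 36 mm long, 44 mm wide, 6 mm deep, back wall 12 mm high. Its bottom is a plate that rises as far as the paddle is pressed; after about 6 mm the cartridge clears the sill and slides downhill by itself within a few tenths of a second.
- slide_foot (a point): Middle of the floor's lower edge, 120 mm downhill of the sill; axes as the slide. Beyond it lies a small black catch tray, where the cartridge must not go.
- cartridge_center (a point): Centre of the nozzle cartridge's steel block: 34 mm along the slide, 40 mm across, 22 mm high (this point is 11 mm above its underside); a brass stub 20 mm wide stands 22 mm high on it. Loose, 0.17 to 0.34 kg. Starts in the socket. Axes as the slide's.
- cartridge: The same cartridge; origin at the centre of its underside.
- paddle_pad: Black spring paddle, origin at the centre of its top face. Level, 70 mm long (x, downhill) by 26 mm wide (y). Beside the slide, centre 45 mm across from the slide's middle line, abreast of the floor point 82 mm down the slide. 61 mm above the bench when up (19 mm above the slide's floor abreast of it), 8 mm lower when fully down. z up. Moves as pressed.
- paddle (a joint): Travel of the spring paddle in m: 0 up, 0.008 fully down. It needs about 2 N to start and up to 9 N while it lifts the cartridge, and springs back when let go.
- injector_mid (a point): Half-way up a dark steel injector body standing upright near the slide: 32 mm wide at the foot, 90 mm high. Bystander: leave alone.
- jar_mid (a point): Half-way up a closed amber jar with a white lid, 48 mm wide, 75 mm high, near the slide. Bystander: leave alone.
- spanner: A steel spanner 150 mm long lying on the bench at the paddle side of the fixture, origin at the middle underside. Bystander: leave alone.
Things that resemble listed ones, but are neither listed nor needed, are in the scene too. What is meant by the cartridge is not purple, and is the smaller of those in its own colour.

How it is judged:
By the outcome, as a careful person would: the job done as asked, in the order asked, and still so for the second after the job is handed in, while the arm keeps its last pose, push and grip.
It also fails if it takes over 32 s, if anything falls off the work surface, if the arm or the gripper's body presses on something with over 40 N, if the wrist force passes 120 N, or if a joint passes its speed limit or range.

## Working session

There is one attempt and no reset: what is moved stays moved. The work goes in short steps, Python scripts to look and compute and a tool call to move; the robot and the scene stay as the last step left them, time stands still between calls to the robot, and variables do not carry over. Pictures are saved under pics/ and viewed, at most 10 in all, crops included, and the job is handed in when it is done.

Besides the shell and the picture viewer there is one more tool, called after "Emit:" by a JSON object that holds its "name" and its "arguments". jog_arm: Moves the arm, as the interface text tells. Its arguments: {"type":"object","properties":{"motion":{"type":"array"},"force":{"type":"number"}},"required":["motion"]}

```bash
mkdir -p pics
python3 - <<'E'
from cell import *
import cv2,numpy as np
s=observe();print({k:np.round(v,3) for k,v in s.items()})
ims=[]
for c in("scene","top"):
    im=get_image(c);cv2.imwrite(f"pics/{c}0.png",im[:,:,::-1])
    p=camera_params(c);print(c,p["vertical_fov"],p["cx"],p["cy"],np.round(p["T"],3).tolist())
    for q in("slide","cartridge","paddle_pad","injector_mid","jar_mid","spanner"):
        print(q,[(np.round(d["p"],2),np.round(d["pixel"]).tolist(),int(d["mask"].sum())) for d in silhouettes(q,c)])
E
```

```text
{'clock': np.float64(0.0), 'joints': array([-1.451,  0.435,  0.025,  1.574, -0.012,  1.134, -0.075]), 'dq': array([-0.001,  0.001, -0.   ,  0.001,  0.   ,  0.001, -0.001]), 'joint_efforts': array([-1.0000e-03, -6.6785e+01,  9.8400e-01, -3.1445e+01, -6.1000e-02,
        4.3000e-02,  0.0000e+00]), 'position': array([0.138, 0.609, 0.226]), 'ee_rot': array([-3.490e-01, -3.122e+00,  3.000e-03]), 'force': array([ 0.362,  0.833, -0.761]), 'ft_torque': array([-0.042,  0.   ,  0.003]), 'gripper_force': np.float64(0.0), 'width': np.float64(1.0)}
scene 46.93939405407952 314.72650016226504 256.20642713404004 [[0.668, 0.479, -0.57, 1.038], [0.745, -0.431, 0.51, -0.38], [-0.002, -0.765, -0.644, 0.589], [0.0, 0.0, 0.0, 1.0]]
slide [(np.float64(0.79), [319.0, 278.0], 3471)]
cartridge [(np.float64(0.94), [283.0, 247.0], 647), (np.float64(0.8), [175.0, 317.0], 1869), (np.float64(0.79), [231.0, 245.0], 662)]
paddle_pad [(np.float64(0.6), [348.0, 260.0], 713)]
injector_mid [(np.float64(0.59), [334.0, 354.0], 970), (np.float64(0.18), [284.0, 250.0], 625)]
jar_mid [(np.float64(0.57), [254.0, 340.0], 2051)]
spanner [(np.float64(0.87), [341.0, 231.0], 744)]
top 47.94622500613445 313.68978460378 242.1844205512848 [[0.001, -0.997, 0.082, 0.508], [-1.0, -0.0, 0.013, 0.035], [-0.013, -0.082, -0.997, 0.856], [0.0, 0.0, 0.0, 1.0]]
slide [(np.float64(0.58), [333.0, 227.0], 3004)]
cartridge [(np.float64(0.89), [452.0, 288.0], 1114), (np.float64(0.78), [350.0, 347.0], 543), (np.float64(0.67), [355.0, 252.0], 709)]
paddle_pad [(np.float64(0.89), [296.0, 219.0], 833)]
injector_mid [(np.float64(0.96), [372.0, 159.0], 430)]
jar_mid [(np.float64(0.64), [419.0, 209.0], 1057)]
spanner [(np.float64(0.91), [240.0, 290.0], 1092)]
```

View pics/scene0.png

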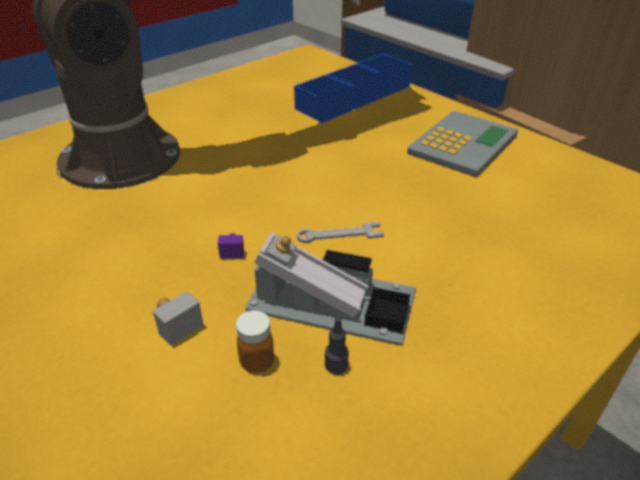

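View pics/top0.png

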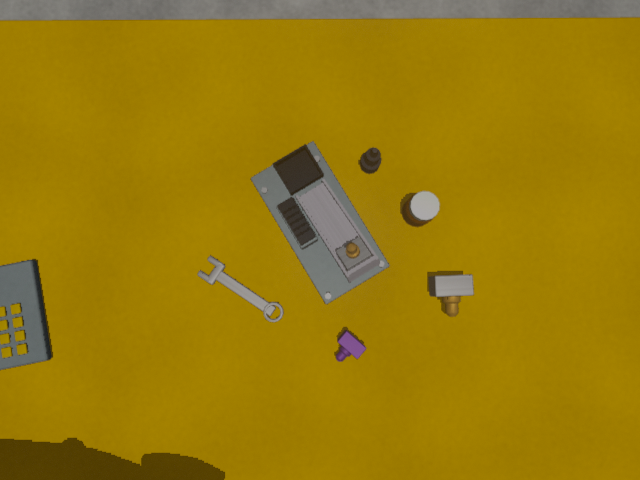

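The top view shows the fixture with the slide running from its upper end near (352,255) to its foot near (310,185). The paddle is at (296,219) and the tray at (298,170).

Three things look like the cartridge, given here as top / scene pixels:
- **Small steel block in the socket:** (353,250) / (284,247)
- **Large grey block on the bench:** (452,288) / (178,318)
- **Purple block:** (350,346) / (231,245)

The one in the socket fits, because it is steel-coloured, smaller than the grey one, and not purple. I'll confirm it in an enlarged crop.

Run:
```python
import cv2,numpy as np
a=cv2.imread("pics/top0.png")[135:310,240:400];b=cv2.imread("pics/scene0.png")[220:345,240:420]
a=cv2.resize(a,(400,438),interpolation=3);b=cv2.resize(b,(396,275),interpolation=3) # 2.5x, 2.2x
o=np.zeros((438,800,3),np.uint8);o[:,:400]=a;o[:275,402:798]=b
cv2.imwrite("pics/crop1.png",o)
```

```text
(no output)
```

View pics/crop1.png

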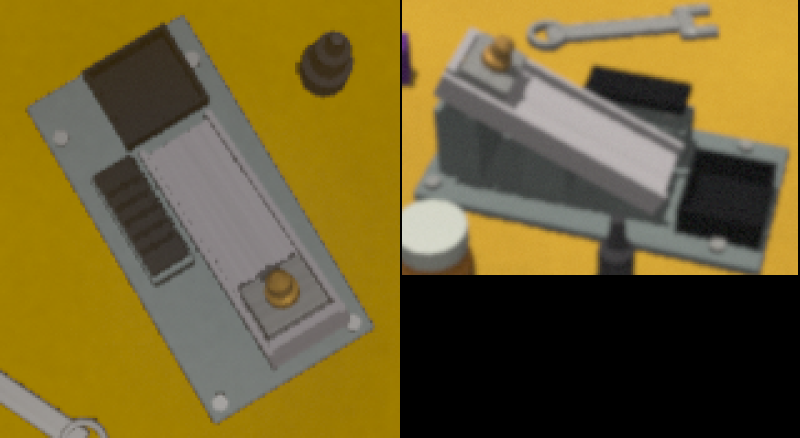

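The crop confirms it: the small grey block with the brass stub sits in the socket at top (351,250). Next I fit the fixture pose to corner points from both views, leaving height free as a check.

```bash
cat > h.py <<'E'
import numpy as np
from cell import *
from scipy.optimize import least_squares
from scipy.spatial.transform import Rotation as R
c24,s24=np.cos(np.radians(24)),np.sin(np.radians(24))
def sl(x,y,z): return np.array([x*c24+z*s24,y,75-x*s24+z*c24])/1000   # slide -> fixture frame
def proj(p,P):
    f=240/np.tan(np.radians(p["vertical_fov"]/2));q=(P-p["T"][:3,3])@p["T"][:3,:3]
    return q[:,:2]/q[:,2:]*f+[p["cx"],p["cy"]]
def world(v,P):  # v: x,y,yaw,z
    return P@R.from_euler('z',v[2]).as_matrix().T+[v[0],v[1],v[3]]
E
python3 - <<'E'
from h import *
pad=[np.array(p)/1000 for p in((110,58,61),(110,32,61),(40,32,61),(40,58,61))]
blk=[sl(-1,20,16),sl(-1,-20,16),sl(-35,-20,16),sl(-35,20,16)]
stub=[sl(-18,0,38)]
foot=[sl(120,26,8),sl(120,-26,8)]
t=lambda l:[(x/2.5+240,y/2.5+135) for x,y in l]
s=lambda l:[((x-402)/2.2+240,y/2.2+220) for x,y in l]
mt=np.array(pad[:4]+stub+foot);it=np.array(t([(94,179),(130,155),(190,262),(154,276),(280,275),(136,150),(210,113)]))
ib=np.array(t([(238,290),(300,254),(333,302),(272,338)]));mt=np.r_[mt,blk];bt=it=np.r_[it,ib]
# scene: corners matched far/near: paddle side y=58 is far (up)
ms=np.array([pad[3],pad[0],pad[1],pad[2]]+stub+[foot[0]]);is_=np.array(s([(594,68),(691,86),(687,112),(585,90),(502,40),(684,145)]))
T,S=camera_params("top"),camera_params("scene")
f=lambda v:np.r_[proj(T,world(v,mt))-it,proj(S,world(v,ms))-is_].ravel()
r=least_squares(f,[.53,.0,np.radians(60),0],loss='soft_l1')
print(r.x,np.degrees(r.x[2]));print(np.round(f(r.x).reshape(-1,2),1).tolist())
for q in("injector_mid","jar_mid"):
    import scipy.optimize
    z=.045 if q[0]=='i' else .0375
    get_image("top");px=silhouettes(q,"top")[0]["pixel"]
    g=least_squares(lambda w:(proj(T,np.array([[w[0],w[1],z]]))-px).ravel(),[.5,0]).x
    print(q,g,"fixture",(g-r.x[:2])@R.from_euler('z',r.x[2]).as_matrix()[:2,:2])
E
```

```text
[ 0.56495453 -0.00676414  0.54682795 -0.00449671] 31.330933848230565
[[-0.3, -0.5], [0.2, 0.2], [0.4, -2.9], [-0.1, 0.5], [-0.7, 1.4], [1.1, 1.5], [0.1, -0.9], [0.7, 0.1], [-0.2, 0.1], [-1.1, -1.2], [-1.0, -0.8], [-0.8, -0.7], [0.5, -0.3], [-1.5, -1.0], [-1.5, -0.0], [1.7, 0.9], [-0.3, 0.9]]
injector_mid [ 0.70106685 -0.03939695] fixture [ 0.09929576 -0.09864997]
jar_mid [ 0.62978453 -0.1164144 ] fixture [-0.00163961 -0.1273712 ]
```

The fit is good: residuals are about 1 px and the height is 4 mm off what it should be. The grasp plan:
- Put the finger line across the slide and tilt the tool about 22° so the fingers stand square to the slide floor.
- One finger goes over the paddle and the other over the slide's middle line.

I'll go above it first.

```bash
cat >> h.py <<'E'
def plan(v,h0,y0,z,tilt=22):
    """shift & turn in tool axes to reach fixture point (mm), z in m above bench; v=x,y,yaw"""
    s=observe();R0=R.from_rotvec(s["ee_rot"]).as_matrix();a=np.radians(tilt)
    F=R.from_euler('z',v[2]).as_matrix()
    X=F@[-np.cos(a),0,np.sin(a)];Y=F@[0,1,0.];Rt=np.c_[X,Y,np.cross(X,Y)]
    p=F@np.array([h0/1e3,y0/1e3,0])+[v[0],v[1],z]
    print("target",p.round(4),"clock",s["clock"],"shift",(R0.T@(p-s["position"])).round(4),"turn",R.from_matrix(R0.T@Rt).as_rotvec().round(4))
E
python3 -c "
from h import *
plan([.565,-.0068,.5468],62,22,.17)"
```

```text
target [0.6065 0.0442 0.17  ] clock 0.9 shift [-0.5818 -0.4478  0.0567] turn [ 0.1478  0.3647 -0.76  ]
```

Emit:
{"name": "jog_arm", "arguments": {"motion": [[[-0.582,-0.448,0.057,0.148,0.365,-0.76,-1],[-0.582,-0.448,0.057,0.148,0.365,-0.76,-1],[-0.582,-0.448,0.057,0.148,0.365,-0.76,-1],[-0.582,-0.448,0.057,0.148,0.365,-0.76,-1],[-0.582,-0.448,0.057,0.148,0.365,-0.76,0.4],[-0.582,-0.448,0.057,0.148,0.365,-0.76,0.4],[-0.582,-0.448,0.057,0.148,0.365,-0.76,0.4],[-0.582,-0.448,0.057,0.148,0.365,-0.76,0.4],[-0.582,-0.448,0.057,0.148,0.365,-0.76,0.4],[-0.582,-0.448,0.057,0.148,0.365,-0.76,0.4]]]}}

```text
clock: 1.73
position: [0.3948, 0.3003, 0.1952]
ee_rot: [0.747, -2.665, 0.145]
force: [0.8, 0.5, -0.4]
width: 0.62
gripper_force: 0.0
```

```bash
python3 -c "
from h import *
plan([.565,-.0068,.5468],62,22,.17);print(observe()['joints'].round(2))"
```

```text
target [0.6065 0.0442 0.17  ] clock 1.7333 shift [-0.0537 -0.3288  0.0054] turn [ 0.0001 -0.0007  0.0001]
[-0.67  0.5  -0.06  1.62 -0.04  1.4   1.4 ]
```

Emit:
{"name": "jog_arm", "arguments": {"motion": [[[-0.054,-0.329,0.005,0,0,0,0.4],[-0.054,-0.329,0.005,0,0,0,0.4],[-0.054,-0.329,0.005,0,0,0,0.4],[-0.054,-0.329,0.005,0,0,0,0.4],[-0.054,-0.329,0.005,0,0,0,0.4],[-0.054,-0.329,0.005,0,0,0,0.4],[-0.054,-0.329,0.005,0,0,0,0.4],[-0.054,-0.329,0.005,0,0,0,0.4],[-0.054,-0.329,0.005,0,0,0,0.4],[-0.054,-0.329,0.005,0,0,0,0.4]]]}}

```text
clock: 2.57
position: [0.6066, 0.0425, 0.1701]
ee_rot: [0.74, -2.666, 0.147]
force: [0.6, 0.4, -0.2]
width: 0.301
gripper_force: 0.0
```

Run:
```python
from h import *
import cv2
plan([.565,-.0068,.5468],62,22,.17);print(observe()['width'])
p=camera_params("wrist");np.save("w.npy",p,allow_pickle=True);print(p["T"].round(3))
im=get_image("wrist");cv2.imwrite("pics/w1.png",im[:,:,::-1])
```

```text
target [0.6065 0.0442 0.17  ] clock 2.5667 shift [-0.0008  0.0015 -0.0002] turn [ 0.0003 -0.0013 -0.0054]
0.30120944220717827
[[-0.515  0.855 -0.065  0.592]
 [ 0.857  0.513 -0.04   0.034]
 [-0.001 -0.076 -0.997  0.347]
 [ 0.     0.     0.     1.   ]]
```

View pics/w1.png

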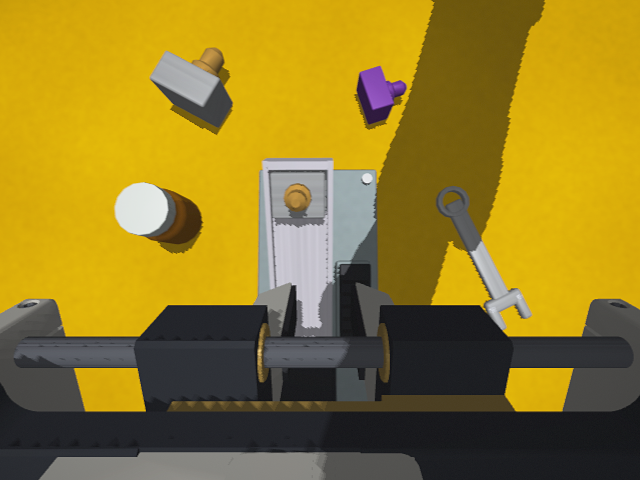

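The wrist view shows the slide below, straight down the picture. The stub is at (297,197), the block's corners run from about (271,171) to (326,219), the paddle's uphill edge is at (338–370,263), and the fingers are at the bottom. I'll refit with these points.

Run:
```python
from h import *
W=np.load("w.npy",allow_pickle=True).item();T,S=camera_params("top"),camera_params("scene")
pad=[np.array(p)/1000 for p in((110,58,61),(110,32,61),(40,32,61),(40,58,61))]
blk=[sl(-1,20,16),sl(-1,-20,16),sl(-35,-20,16),sl(-35,20,16)];stub=[sl(-18,0,38)]
mw=np.array([blk[3],blk[2],blk[1],stub[0],pad[2],pad[3]])
iw=np.array([(327,171),(271,171),(273,220),(298,195),(338,263),(370,264)])
t=lambda l:[(x/2.5+240,y/2.5+135) for x,y in l]
mt=np.array(pad+blk+stub);it=np.array(t([(94,179),(130,155),(190,262),(154,276),(238,290),(300,254),(333,302),(272,338),(280,275)]))
ms=np.array([pad[3],pad[0],pad[1],pad[2]]);is_=np.array([((x-402)/2.2+240,y/2.2+220) for x,y in((594,68),(691,86),(687,112),(585,90))])
def run(n,fs):
    f=lambda v:np.concatenate([(proj(p,world(v,m))-i).ravel() for p,m,i in fs])
    r=least_squares(f,[.565,-.0068,.5468,0],loss='soft_l1');print(n,r.x.round(4),np.round(f(r.x)[:12].reshape(-1,2),1).tolist())
run("wrist",[(W,mw,iw)]);run("wrist+top",[(W,mw,iw),(T,mt,it)]);run("all",[(W,mw,iw),(T,mt,it),(S,ms,is_)])
```

```text
wrist [ 0.5631 -0.0042  0.5201 -0.0024] [[-0.4, 0.5], [0.5, -0.6], [-0.1, -4.2], [-1.2, 5.8], [1.0, 0.1], [0.2, -0.2]]
wrist+top [ 0.5633 -0.005   0.5263 -0.0034] [[-1.6, 0.4], [-0.6, -0.3], [-0.8, -4.2], [-2.2, 5.8], [0.4, -0.4], [-0.6, -0.9]]
all [ 0.5633 -0.0051  0.5252 -0.0053] [[-1.7, 1.1], [-0.3, 0.3], [-0.6, -3.9], [-2.2, 6.2], [0.1, -0.4], [-1.1, -0.9]]
```

```bash
python3 -c "
from h import *
plan([.5633,-.0048,.524],62,22,.075)"
```

```text
target [0.606  0.0453 0.075 ] clock 2.6167 shift [-0.0359 -0.      0.0882] turn [-0.0076 -0.0007  0.0194]
```

Emit:
{"name": "jog_arm", "arguments": {"motion": [[[-0.009,0,0.022,-0.008,0,0.019,0.4],[-0.018,0,0.044,-0.008,0,0.019,0.4],[-0.027,0,0.066,-0.008,0,0.019,0.4],[-0.032,0,0.078,-0.008,0,0.019,0.4],[-0.036,0,0.088,-0.008,0,0.019,0.4],[-0.036,0,0.088,-0.008,0,0.019,0.4],[-0.036,0,0.088,-0.008,0,0.019,0.4]]]}}

```text
clock: 3.2
position: [0.6059, 0.0468, 0.0761]
ee_rot: [0.721, -2.672, 0.14]
force: [-0.0, 0.5, 0.9]
width: 0.303
gripper_force: 0.0
```

Run:
```python
from h import *
import cv2
plan([.5633,-.0048,.524],62,22,.075)
o=np.zeros((480,800,3),np.uint8)
im=get_image("wrist")[:,:,::-1];o[:,:400]=cv2.resize(im[150:450,190:440],(400,480),interpolation=3)
im=get_image("scene")[:,:,::-1];o[:,400:]=cv2.resize(im[190:370,240:390],(400,480),interpolation=3)
cv2.imwrite("pics/w2.png",o)
```

```text
target [0.606  0.0453 0.075 ] clock 3.2 shift [ 0.0003 -0.0013  0.0013] turn [-0.0008 -0.0004  0.0029]
```

View pics/w2.png

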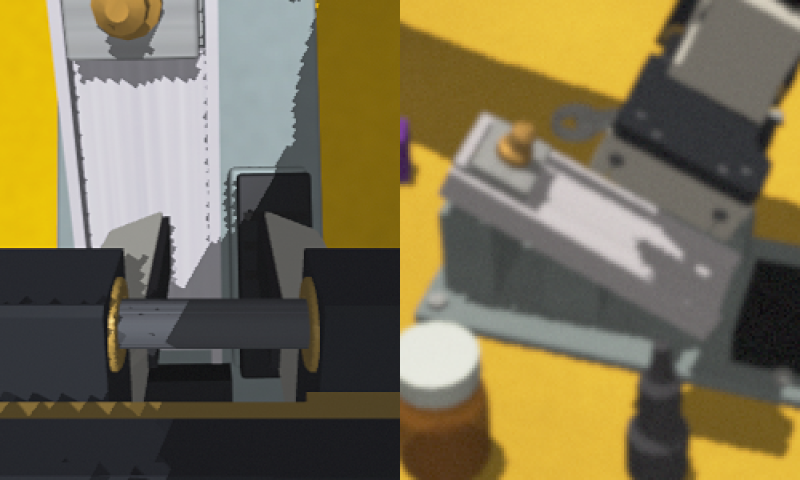

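In the wrist view (left), the left finger hangs over the slide floor at crop (150,230) and the right one over the paddle at (290,230). The scene view is hard to read, so I'll project the expected finger tips into it.

Run:
```python
from h import *
import cv2
s=observe();Rm=R.from_rotvec(s["ee_rot"]).as_matrix();P=s["position"]
g=.303*.092/2
pts=[P+Rm@[x,y,z] for y in(-g,-g-.019,g,g+.019) for x in(-.0095,.0095) for z in (0,)]
F=R.from_euler('z',.524).as_matrix()
print((np.array((pts-np.array([.5633,-.0048,0]))@F)*1000).round(1))
o=np.zeros((480,800,3),np.uint8)
for k,(c,(x0,y0)) in enumerate((("wrist",(240,230)),("scene",(290,230)))):
    im=get_image(c)[:,:,::-1].copy();im=cv2.resize(im[y0:y0+120,x0:x0+100],(400,480),interpolation=3)
    for i,q in enumerate(proj(camera_params(c),np.array(pts))): cv2.circle(im,tuple(((q-[x0,y0])*4).astype(int).tolist()),3,(0,0,255) if i<4 else (0,255,0),-1)
    o[:,400*k:400*k+400]=im
cv2.imwrite("pics/w3.png",o)
```

```text
[[ 72.1   8.7  73.4]
 [ 54.5   8.7  80.5]
 [ 72.2 -10.3  73.4]
 [ 54.6 -10.3  80.5]
 [ 72.1  36.6  73.4]
 [ 54.4  36.6  80.5]
 [ 72.   55.6  73.4]
 [ 54.4  55.6  80.5]]
```

View pics/w3.png

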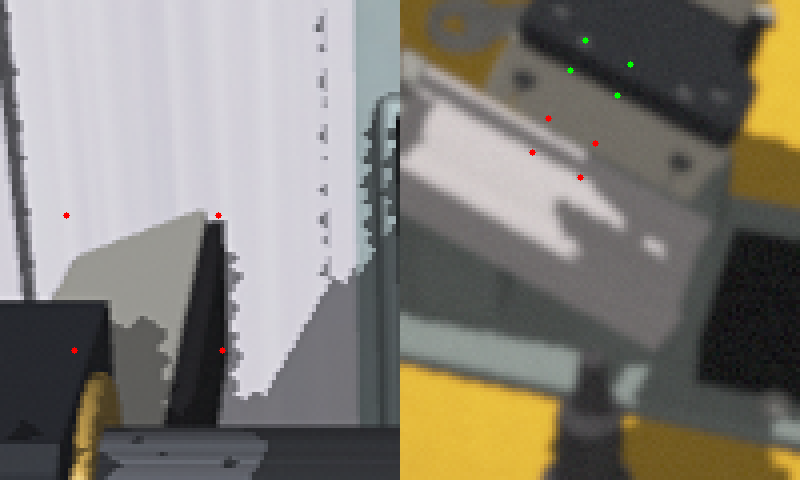

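The wrist projection fits the finger. The scene view still puzzles me, so I'll look at the whole picture.

Run:
```python
from h import *
import cv2
s=observe();Rm=R.from_rotvec(s["ee_rot"]).as_matrix();P=s["position"]
pts=np.array([P+Rm@[x,y,z] for z in(0,-.019,-.066) for y in(-.014,.014) for x in(-.0095,.0095)])
o=np.zeros((600,800,3),np.uint8)
im=get_image("scene")[:,:,::-1];im=cv2.resize(im[100:400,150:550],(800,600),interpolation=3)
for q in proj(camera_params("scene"),pts): cv2.circle(im,tuple(((q-[150,100])*2).astype(int).tolist()),2,(0,0,255),-1)
cv2.imwrite("pics/w4.png",im)
```

```text
(no output)
```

View pics/w4.png

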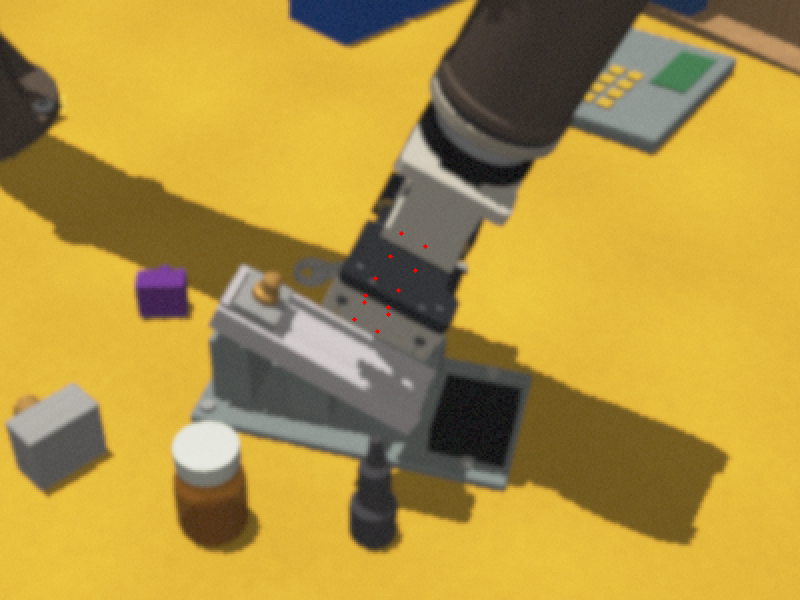

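The gripper's near end plate at (390,310) hides the fingers, and the rest agrees. The fingertips taper towards their pads, so I'll open a little (35 mm gap) to bring both tips to y ≈ 5 and 40, and go down until contact.

Emit:
{"name": "jog_arm", "arguments": {"motion": [[[0,0,0,0,0,0,0.24],[0,0,0,0,0,0,0.24],[-0.002,0,0.005,0,0,0,0.24],[-0.003,0,0.008,0,0,0,0.24],[-0.004,0,0.011,0,0,0,0.24],[-0.004,0,0.011,0,0,0,0.24]]]}}

```text
clock: 3.95
position: [0.6055, 0.0459, 0.0635]
ee_rot: [0.72, -2.671, 0.14]
force: [0.2, -0.0, 5.0]
width: 0.377
gripper_force: 2.3
```

Emit:
{"name": "jog_arm", "arguments": {"motion": [[[-0.001,0,0.003,0,0,0,0.24],[-0.002,0,0.005,0,0,0,0.24],[-0.003,0,0.007,0,0,0,0.24],[-0.004,0,0.009,0,0,0,0.24],[-0.004,0,0.009,0,0,0,0.24]]]}}

```text
clock: 4.37
position: [0.6058, 0.046, 0.0556]
ee_rot: [0.719, -2.671, 0.14]
force: [-3.7, -1.0, 15.0]
width: 0.375
gripper_force: 6.9
```

Run:
```python
from h import *
import cv2
print(observe()["position"],observe()["force"],observe()["width"])
im=get_image("wrist")[:,:,::-1]
o=np.zeros((480,800,3),np.uint8);o[:,:400]=cv2.resize(im[150:450,190:440],(400,480),interpolation=3)
im=get_image("scene")[:,:,::-1];o[:,400:]=cv2.resize(im[190:370,240:390],(400,480),interpolation=3)
cv2.imwrite("pics/w5.png",o)
```

```text
[0.60577333 0.04599095 0.05556021] [-3.72519616 -1.0288799  14.97410242] 0.37499800178664566
```

View pics/w5.png

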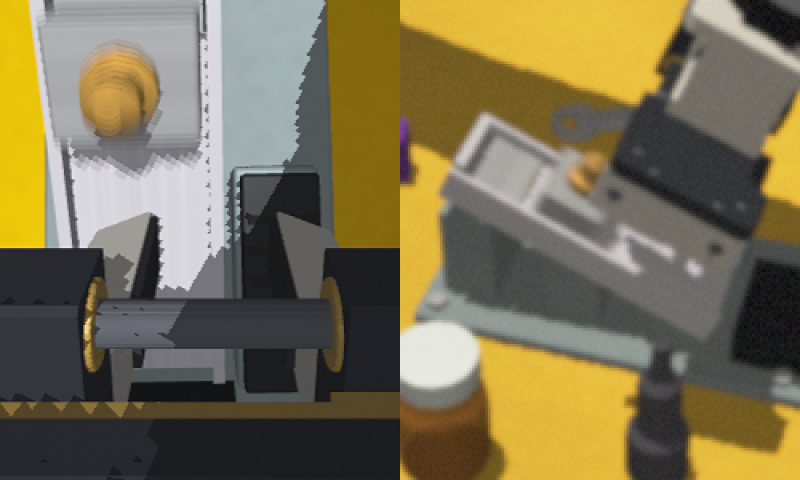

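The cartridge has popped up and is sliding, motion-blurred, towards the finger. In the scene view it is already clear of the socket. I'll keep pressing, a little deeper, and let it settle.

Emit:
{"name": "jog_arm", "arguments": {"motion": [[[0,0,0.001,0,0,0,0.24],[0,0,0.001,0,0,0,0.24],[0,0,0.001,0,0,0,0.24],[0,0,0.001,0,0,0,0.24],[0,0,0.001,0,0,0,0.24],[0,0,0.001,0,0,0,0.24],[0,0,0.001,0,0,0,0.24],[0,0,0.001,0,0,0,0.24]]]}}

```text
clock: 5.13
position: [0.6059, 0.046, 0.0553]
ee_rot: [0.72, -2.673, 0.14]
force: [-2.6, 0.4, 17.5]
width: 0.381
gripper_force: 10.3
```

Run:
```python
from h import *
import cv2
im=get_image("wrist")[:,:,::-1]
o=np.zeros((480,800,3),np.uint8);o[:,:400]=cv2.resize(im[150:450,190:440],(400,480),interpolation=3)
im=get_image("scene")[:,:,::-1];o[:,400:]=cv2.resize(im[190:370,240:390],(400,480),interpolation=3)
cv2.imwrite("pics/w6.png",o)
```

```text
(no output)
```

View pics/w6.png

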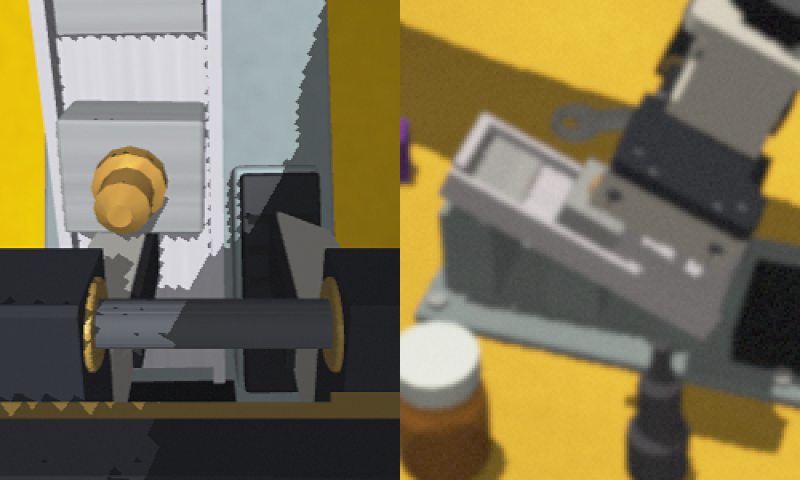

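The cartridge rests square against the left finger at wrist crop (130,170), well clear of the socket. The paddle is at its stop: 17.5 N, above the 9 N it needs, and only 0.3 mm of further travel. Handing in.

```bash
python3 -c "
from cell import *
s=observe();print(s['clock'],s['force'],s['position']);print(sign_off())"
```

```text
5.2333 [-2.9314587  -0.25210284 17.73625833] [0.6059229  0.04603812 0.05530932]
the job is handed in; nothing more can be done
None
```

I handed the job in at 5.2 s with one finger holding the paddle down at its stop (about 17.7 N) and the other holding the popped-up cartridge on the slide, clear of the socket; the hand-in call returned no verdict.

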